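# Clamp sample cups on a bench shaker with its ratchet knob

### The arm

A 6-joint arm with a two-finger parallel gripper is mounted at the origin on a cart in front of the work surface, level with it; the furniture and walls round the work are solid. World frame = base frame: x ahead of the robot, y to its left, z up, the work surface at z = 0. Lengths are in m, angles in rad, forces in N, time in s.
With the tool pointing down it reaches from about 0.3 to 0.875 m from the base axis. Payload 6.4 kg.
Tool frame: the origin (TCP) lies midway between the tips of the shut fingers; the grasp point (between the pads) lies 19 mm behind it (grasp_offset is the distance from the TCP to the grasp point, in m); z points along the fingers, y is the line along which they close (so a half turn about z gives the same grasp; the last joint's range is limited). The gripper opens to 85 mm and grips with 20 to 120 N. Pads are 22 mm wide; open, the fingers measure 114 mm over their backs; the gripper's body (76 mm by 85 mm) begins 54 mm behind the grasp point. The pads swing forward as they close: fully open they stand 13 mm farther back than shut.
Start: joints at [-1.33, 0.181, 1.607, -0, 1.354, -0.206], TCP at [0.248, -0.519, 0.231] pointing down, gripper open.
Joint ranges: [-2.99, 2.99], [-0.89, 2.07], [0.3, 2.58], [-1.14, 4.28], [0, 2.63], [-3.12, 3.12]. Speed limits (rad/s): [2.57, 2.57, 3.01, 3.14, 3.14, 3.14].

### API

Orientations are given as a unit quaternion [w, x, y, z].
In Python, from bench import * gives the robot as it stands. The module is installed in compiled form; this text tells all that it offers.
- The arm moves only by the tool servo_tool, never from a script. Its argument "commands" is text: rows parted by semicolons, each of 7 numbers parted by spaces: the turn, a rotation vector about the tool's x, y, z in rad, then the shift along the tool's x, y, z in mm, then the opening, from 0 (shut) to 1 (fully open). In form: wx wy wz dx dy dz claw; .... A call has 1 to 5 rows; each row shifts and turns the commanded pose from where the row before left it, along the tool's axes as they then stand; what a row does not reach is not made up. A row lasts 1/8 s, in which the tool goes at most 62.5 mm and 10.7 degrees, less where a joint would pass 70% of its speed; a pose out of reach is approached as far as the arm can. A call with a gripper value outside its range is refused whole. The fingers move at their own pace and stop on an object; the grip force is fixed at half the most. Time passes only in rows, so rows that do not move let the fingers close. It gives the time, the measured TCP pose, the force, the opening and the grip force at its end, in the units of the state.
- get_obs(): the state, without advancing time (a new reading comes with each control period).
- camera(name): name is "side" or "top" or "wrist"; returns the picture (400x640x3 uint8, blue, green, red); there is no depth.
- calibration(name): a dict with "fx", "fy", "cx", "cy" (pixels), "R" (3x3) and "t" (3): a world point X has camera coordinates R X + t. Camera axes: x right, y down, z forward; pixel columns grow to the right and rows downward; lengths in m; the calibration is good to about 2 mm. A picture is of the moment at which its call begins: read the wrist's pose just before it. calibration takes no time and is no camera call; for the wrist camera it gives the pose at the moment of the call.
- hand_in(): hands the job in; it is judged then, once.
The state is a dict: "time_s": time; "q": joint angles; "dq": joint speeds; "joint_efforts": joint torques, N m; "eef_pos": TCP position; "eef_rot": TCP orientation; "wrist_force": force on the tool from outside, world axes, zero at the start; "torque": the same for the moment, N m; "opening": opening from 0.0 (shut) to 1.0 (fully open); "grasp_force": force on a finger pad.
Only numpy, scipy, OpenCV 4.12 (cv2) and the standard library are available. Lean on these libraries where they do the work, as an engineer would, in place of code of your own. Each camera call takes 0.05 s, during which the arm holds its last target. There are 200 camera calls.

### The job

Get the bench shaker ready for a run: throw its pawl back by the red ball, turn the orange ratchet knob back (anticlockwise) as far as it goes so that the blue clamp bar opens fully, then stand every sample cup that stands ready at the left upright on the bed between the bar and the fence. Next throw the pawl back into the teeth and advance the knob clockwise one click at a time, stopping for about half a second at each of the four clicks, until the bar has closed up to the cups; last, turn the grey speed dial until its white pointer stands at the red mark. Leave the pawl in the teeth, let go of everything, and do not disturb the jars and the tape on the table.

Things in the scene. Friction and masses are not known exactly. Their poses are not given: they have to be found in the camera images.
- shaker: Bench shaker, fixed: white base 250 (x) by 510 (y) by 32 mm on the level table (z = 0). Origin at table height; x points away from the robot (turned up to 7 deg), y left, z up. Left: the bed, top 40 mm up, with a steel fence along y at the far side, inner face x = +60 mm, and the blue clamp bar opposite. Right: grey housing, top 50 mm up, with ratchet knob, pawl and dial.
- bed_center (a point): Middle of the bed's top between the open bar and the fence (shaker x +11.5, y 0, z 40 mm). Fence, bar and the end walls (inner faces at y -140 and +140 mm) are all 82 mm high above the table. Cups stand anywhere in the row, centres within 115 mm of the middle in y and 10 mm in x; three fit at y -85, 0, +85 mm. Axes as the shaker's.
- bar_mid (a point): Middle of the top of the blue clamp bar (12 mm thick, 268 mm long along y, top 82 mm above the table). Fully open it is at shaker x = -43 mm, its face 97 mm from the fence; it moves 19.1 mm towards the fence per radian of the ratchet knob, which drives it (gap about 56 mm at the fourth click). It pushes standing cups along.
- ratchet_knob (a joint): Knob angle, rad: 0 at its anticlockwise stop (bar fully open), growing clockwise seen from above, stop at 2.28. The pawl drops in at 0.60, 1.12, 1.64 and 2.17 (the four clicks), and while it is in, the knob cannot turn back more than 0.06 from there. Stays where left (friction 0.06 N m). Starts between 1.1 and 2.2, pawl in.
- knob_grip (a point): Centre of the knob's orange grip bar, on the vertical knob axis (shaker x +40, y -262 mm), 117 mm above the table. The bar is 54 mm long, 14 mm thick, 30 mm high. Its x axis lies along the bar: along the shaker's x at 0 rad, turned clockwise by the joint value. A toothed disc of radius 63 mm lies below, teeth up to 71 mm above the table.
- pawl (a joint): Pawl angle, rad, about a level pivot along the shaker's y: 0 to 0.2 resting in or on the teeth, 1.3 thrown fully back. Two stable ends: let go below about 0.7 it falls into the teeth, above about 0.95 it falls back, by its own weight; under 1 N at the ball moves it.
- pawl_pivot (a point): Pawl pivot, 80 mm above the table, at shaker x -55, y +54 mm from the knob axis. In the teeth: a 10 mm thick lever stands straight up from it to the red ball and the 10 mm wide arm points to shaker +x. Push the lever towards the robot (-x) to free it. Thrown back: the lever lies to -x, 16 deg above level, the arm stands steeply; push it to +x, then down, to throw it in.
- pawl_ball (a point): Centre of the red ball (18 mm diameter) at the end of the pawl's lever, 50 mm from the pivot: straight above it when in the teeth, 48 mm towards the robot and 14 mm above it when thrown back.
- pawl_tip (a point): Centre of the pawl's tip block (4 by 12 by 13 mm) at the end of its arm: 52 mm beyond and 11 mm below the pivot when in the teeth; 25 mm beyond and 47 mm above it when thrown back.
- speed_dial (a joint): Angle of the speed dial in rad: 0 with its pointer towards the robot (shaker -x), growing clockwise seen from above, free from -1.4 to 2.6; stays where it is left (friction about 0.04 N m).
- dial_grip (a point): Centre of the dial's grey grip bar, on the vertical dial axis, 105 mm above the table. The bar is 48 mm long, 14 mm thick and 30 mm high; x axis along the bar towards the white pointer line.
- dial_pointer (a point): Point beyond the end of the dial's white pointer line, 36 mm from the dial axis; it turns with the dial.
- mark_point (a point): Point over the red index mark on the aluminium ring round the dial, 36 mm from the dial axis; the pointer is set when dial_pointer comes to this point. Fixed, but elsewhere round the dial at each start.
- cup_1_center (a point): Centre of a closed sample cup with a blue screw cap (fixed on), half-way up: 36 mm above its base. 72 mm high, body 52 mm in diameter, cap 58 mm in diameter over the top 14 mm. About 0.2 kg, heavy at the bottom. Only some of the cups are there in a given start.
- cup_2_center (a point): Centre of a closed sample cup with a white screw cap (fixed on), half-way up: 36 mm above its base. 72 mm high, body 52 mm in diameter, cap 58 mm in diameter over the top 14 mm. About 0.2 kg, heavy at the bottom. Only some of the cups are there in a given start.
- cup_3_center (a point): Centre of a closed sample cup with a blue screw cap (fixed on), half-way up: 36 mm above its base. 72 mm high, body 52 mm in diameter, cap 58 mm in diameter over the top 14 mm. About 0.2 kg, heavy at the bottom. Only some of the cups are there in a given start.
- cup_4_center (a point): Centre of a closed sample cup with a red screw cap (fixed on), half-way up: 36 mm above its base. 72 mm high, body 52 mm in diameter, cap 58 mm in diameter over the top 14 mm. About 0.2 kg, heavy at the bottom. Only some of the cups are there in a given start.
- spice_jar_center (a point): Centre of the tall red-capped spice jar, 45 mm in diameter, 106 mm high; loose, to be left alone.
- honey_jar_center (a point): Centre of the grey-lidded jar, 71 mm in diameter, 110 mm high; loose, to be left alone.
- tape_center (a point): Centre of the roll of tape, 100 mm across, 25 mm high; loose, to be left alone.
Mind the look-alikes: they are no part of the job. Of the things that look like the part that bears cup_4_center, the smaller one is meant. What is shaped like the part that bears cup_2_center but black is not meant.

How it is judged:
On the way, in this order (a step that is already met when the one before it is completed fails the run):
1. the pawl is thrown back clear of the teeth (value of joint pawl above 1.05 rad), for 0.2 s.
2. the ratchet knob is turned back anticlockwise to its stop, so that the clamp bar is fully open, with the pawl still clear (value of joint ratchet_knob below 0.14 rad and value of joint pawl above 1.05 rad), for 0.2 s.
3. all the sample cups that are there stand upright on the bed between the open clamp bar and the fence (x of cup_1_center in the frame of shaker between -0.016 and 0.042 m and y of cup_1_center in the frame of shaker between -0.118 and 0.118 m and z of cup_1_center in the frame of shaker between 0.068 and 0.083 m and angle between each of cup_1_center, cup_2_center, cup_3_center, cup_4_center's own z axis and vertical below 0.15 rad and x of cup_2_center in the frame of shaker between -0.016 and 0.042 m and y of cup_2_center in the frame of shaker between -0.118 and 0.118 m and z of cup_2_center in the frame of shaker between 0.068 and 0.083 m and x of cup_3_center in the frame of shaker between -0.016 and 0.042 m and y of cup_3_center in the frame of shaker between -0.118 and 0.118 m and z of cup_3_center in the frame of shaker between 0.068 and 0.083 m and x of cup_4_center in the frame of shaker between -0.016 and 0.042 m and y of cup_4_center in the frame of shaker between -0.118 and 0.118 m and z of cup_4_center in the frame of shaker between 0.068 and 0.083 m and value of joint ratchet_knob below 0.2 rad), for 0.3 s.
4. the pawl is thrown forward again and rests in the teeth (value of joint pawl below 0.25 rad and value of joint ratchet_knob below 0.3 rad), for 0.2 s.
5. the knob comes to rest at click 1, with the pawl in the teeth (value of joint ratchet_knob between 0.5336 and 0.9636 rad and velocity of joint ratchet_knob between -0.35 and 0.35 rad/s and value of joint pawl below 0.25 rad), for 0.25 s.
6. the knob comes to rest at click 2, with the pawl in the teeth (value of joint ratchet_knob between 1.0572 and 1.4872 rad and velocity of joint ratchet_knob between -0.35 and 0.35 rad/s and value of joint pawl below 0.25 rad), for 0.25 s.
7. the knob comes to rest at click 3, with the pawl in the teeth (value of joint ratchet_knob between 1.5808 and 2.0108 rad and velocity of joint ratchet_knob between -0.35 and 0.35 rad/s and value of joint pawl below 0.25 rad), for 0.25 s.
8. the knob comes to rest at click 4, with the pawl in the teeth (value of joint ratchet_knob between 2.1044 and 2.6944 rad and velocity of joint ratchet_knob between -0.35 and 0.35 rad/s and value of joint pawl below 0.13 rad), for 0.25 s.
9. the speed dial points to the red index mark (horizontal distance between dial_pointer and mark_point below 0.0045 m), for 0.2 s.
At the end, for the whole second after the job is handed in: Every cup stands upright (9 deg) on the bed within about 15 mm of the fence, within 118 mm of its middle along the row; knob at the fourth click (2.1 rad or more), pawl dropped into the teeth (under 0.13 rad); dial pointer point within 4.5 mm (7 deg) of the mark point (x of cup_1_center in the frame of shaker between 0.018 and 0.044 m and y of cup_1_center in the frame of shaker between -0.118 and 0.118 m and z of cup_1_center in the frame of shaker between 0.068 and 0.083 m and angle between each of cup_1_center, cup_2_center, cup_3_center, cup_4_center's own z axis and vertical below 0.15 rad and x of cup_2_center in the frame of shaker between 0.018 and 0.044 m and y of cup_2_center in the frame of shaker between -0.118 and 0.118 m and z of cup_2_center in the frame of shaker between 0.068 and 0.083 m and x of cup_3_center in the frame of shaker between 0.018 and 0.044 m and y of cup_3_center in the frame of shaker between -0.118 and 0.118 m and z of cup_3_center in the frame of shaker between 0.068 and 0.083 m and x of cup_4_center in the frame of shaker between 0.018 and 0.044 m and y of cup_4_center in the frame of shaker between -0.118 and 0.118 m and z of cup_4_center in the frame of shaker between 0.068 and 0.083 m and value of joint ratchet_knob between 2.1044 and 2.6 rad and value of joint pawl below 0.13 rad and horizontal distance between dial_pointer and mark_point below 0.0045 m); the robot touches nothing.
It fails at once if the tall red-capped spice jar is moved more than 30 mm (distance of spice_jar_center from where it was at the start of the episode above 0.03 m).
It fails at once if the grey-lidded jar is moved more than 30 mm (distance of honey_jar_center from where it was at the start of the episode above 0.03 m).
It fails at once if the roll of tape is moved more than 30 mm (distance of tape_center from where it was at the start of the episode above 0.03 m).
Of cup_1, cup_2, cup_3, cup_4 only 2 to 3 are there at a start; the rules pass over those that are not, and their reading is None.
At some moment in a run one of cup_1, cup_2, cup_3, cup_4 may be knocked a few centimetres aside while the robot is not near it.
It also fails if it takes over 200 s, if anything falls off the work surface, if the arm or the gripper's body presses on something with over 40 N, if the wrist force passes 120 N, or if a joint passes its speed limit or range.

## Working session

There is one attempt and no reset: what is moved stays moved. The work goes in short steps, Python scripts to look and compute and a tool call to move; the robot and the scene stay as the last step left them, time stands still between calls to the robot, and variables do not carry over. Pictures are saved under pics/ and viewed, at most 14 in all, crops included, and the job is handed in when it is done.

Besides the shell and the picture viewer there is one more tool, called after "Call:" as name(argument=value, ...) on one line, values as JSON. servo_tool: Moves the arm, as the interface text tells. Its arguments: {"type":"object","properties":{"commands":{"type":"string"}},"required":["commands"]}

```bash
mkdir -p pics; python3 - <<'E'
from bench import *
import cv2
o=get_obs();print({k:o[k] for k in('time_s','eef_pos','eef_rot','opening')})
for n in('top','side'):
    cv2.imwrite(f'pics/{n}0.png',camera(n));c=calibration(n);print(n,c)
E
```

```text
{'time_s': 0.0, 'eef_pos': array([ 0.24831499, -0.51799693,  0.23039486]), 'eef_rot': array([-8.72989671e-04,  9.75151081e-01,  2.21539177e-01, -3.02366079e-05]), 'opening': 0.9961210020196924}
top {'fx': 420.97384348147654, 'fy': 420.97384348147654, 'cx': 313.6414901444412, 'cy': 196.69457203459356, 'R': array([[-0.01171904, -0.99966941,  0.0228854 ],
       [-0.9862622 ,  0.00778444, -0.16500387],
       [ 0.16477118, -0.02450469, -0.98602737]]), 't': array([-0.03695306,  0.55796734,  1.42226312])}
side {'fx': 433.01198378001135, 'fy': 433.01198378001135, 'cx': 315.6853921347201, 'cy': 203.2161704904882, 'R': array([[ 0.92943599, -0.36837027,  0.02126247],
       [-0.1621737 , -0.45958249, -0.87320308],
       [ 0.33143391,  0.80813816, -0.48689248]]), 't': array([-0.504261  ,  0.17393447,  1.54480002])}
```

View pics/top0.png

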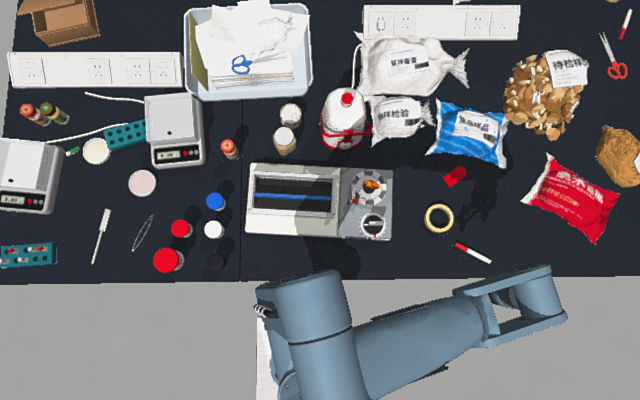

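View pics/side0.png

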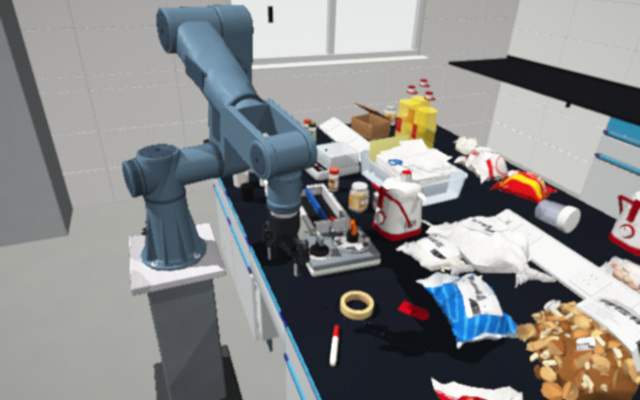

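The top view shows these candidates at the left: blue cap (215,201), white (213,230), small red (181,228), large red (165,260, decoy) and black (216,262, decoy). The shaker spans (245–395, 165–240), with the spice jar at (229,149), honey jar at (285,138) and tape at (440,217). I'll take one close crop to check.

```bash
python3 - <<'E'
import cv2
a=cv2.imread('pics/top0.png')
cv2.imwrite('pics/c1.png',cv2.resize(a[150:280,145:245],None,fx=4,fy=4,interpolation=3)[:, :])
b=cv2.resize(a[158:246,238:400],None,fx=4.9,fy=4.9,interpolation=3)
cv2.imwrite('pics/c2.png',b)
E
```

```text
(no output)
```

View pics/c1.png

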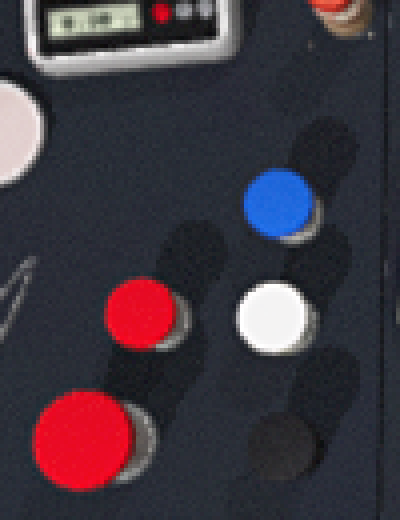

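View pics/c2.png

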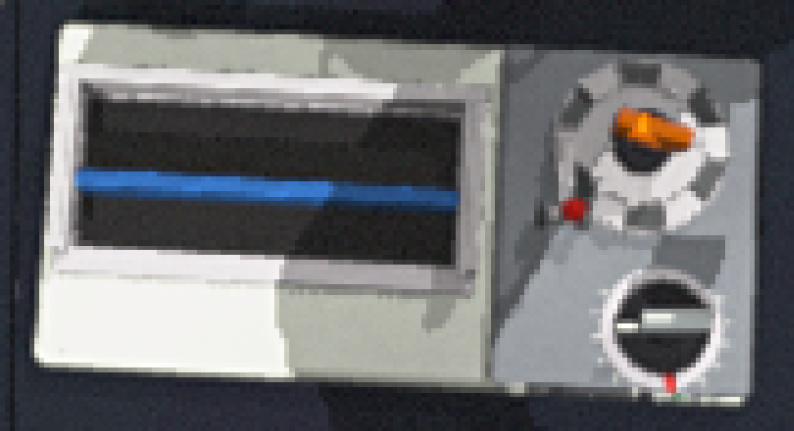

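Close crop confirms the choice: blue cap at crop (278,203), white (272,318), small red (140,313). The larger red and the black one are decoys. The knob, ball, dial pointer (to the left) and red mark (towards the robot) are all visible.

```bash
cat >h.py <<'E'
from bench import *
import numpy as np, cv2
from scipy.spatial.transform import Rotation as Rn
def ray(c,u,v,z):
    d=c['R'].T@np.array([(u-c['cx'])/c['fx'],(v-c['cy'])/c['fy'],1]); o=-c['R'].T@c['t']
    return o+d*(z-o[2])/d[2]
def proj(c,X):
    p=c['R']@np.asarray(X)+c['t']; return np.array([c['fx']*p[0]/p[2]+c['cx'],c['fy']*p[1]/p[2]+c['cy']])
def tool():
    o=get_obs(); q=o['eef_rot']; return np.array(o['eef_pos']),Rn.from_quat([q[1],q[2],q[3],q[0]]).as_matrix()
def go(target,yaw_deg=None):
    "print shift in tool mm to TCP target, and turn about tool z so tool y lies at yaw (mod 180)"
    p,R=tool(); s=R.T@(np.array(target)-p)*1e3
    cur=np.degrees(np.arctan2(R[1,1],R[0,1])); o=get_obs()
    print('t',round(o['time_s'],2),'pos',p.round(4),'shift',s.round(1),'yaw y-axis',cur.round(2),'tilt axis',R[:,2].round(3),'q6',o['q'][5].round(2))
    if yaw_deg is not None:
        d=(yaw_deg-cur+90)%180-90; print('turn wz (rad)',np.radians(-d).round(4),'deg',d.round(2))
E
python3 - <<'E'
from h import *
c=calibration('top')
cr=lambda u,v:(u/4.9+238-.4,v/4.9+158-.4)
C=[ray(c,*cr(*p),.032) for p in((62,22),(762,60),(748,405),(35,362))]
print(np.array(C).round(4)); print([np.linalg.norm(C[i]-C[(i+1)%4]).round(3) for i in range(4)])
e=C[0]-C[1]+C[3]-C[2]; th=np.arctan2(-e[0],e[1]);print('th deg',np.degrees(th))
ex=np.array([np.cos(th),np.sin(th),0]);ey=np.array([-ex[1],ex[0],0])
for n,p,z in(('knob',(655,132),.132),('ball',(573,209),.130),('dial',(675,320),.12),('bed',(270,180),.04),('mark',(670,383),.06)):print(n,ray(c,*cr(*p),z).round(4))
K=ray(c,*cr(655,132),.132); O=K-.040*ex+.262*ey
m=np.mean(C,axis=0)
print('O from knob',O,'base mid in shaker',(m-O)@ex,(m-O)@ey)
for n,p in(('blue',(278,203)),('white',(272,318)),('red',(140,313))):
    print(n,ray(c,p[0]/4+145-.4,p[1]/4+150-.4,.072).round(4))
for n,p in (('spice',(229,143)),('honey',(284,134))): print(n,ray(c,*p,.108))
cw=calibration('wrist'); print(cw, tool())
E
```

```text
[[ 0.6868  0.1816  0.032 ]
 [ 0.6552 -0.3284  0.032 ]
 [ 0.4043 -0.3076  0.032 ]
 [ 0.4398  0.1974  0.032 ]]
[np.float64(0.511), np.float64(0.252), np.float64(0.506), np.float64(0.248)]
th deg -3.779606794036875
knob [ 0.5826 -0.2316  0.132 ]
ball [ 0.5307 -0.1749  0.13  ]
dial [ 0.4563 -0.2427  0.12  ]
bed [0.5677 0.0307 0.04  ]
mark [ 0.4184 -0.2479  0.06  ]
O from knob [0.55999153 0.03241884 0.132     ] base mid in shaker -0.0070707055044453865 -0.09738316700818443
blue [0.5434 0.2974 0.072 ]
white [0.4454 0.2998 0.072 ]
red [0.4507 0.4102 0.072 ]
spice [0.73464345 0.24467339 0.108     ]
honey [0.76564787 0.0579937  0.108     ]
{'fx': 326.39160427666565, 'fy': 326.39160427666565, 'cx': 322.00733218711616, 'cy': 202.42023250274028, 'R': array([[ 0.43246713, -0.90164574, -0.00267238],
       [-0.86725994, -0.41678135,  0.27231141],
       [-0.24664222, -0.11544808, -0.96220546]]), 't': array([-0.57373309, -0.03544235,  0.37934938])} (array([ 0.24834043, -0.51805401,  0.23047527]), array([[ 9.01839893e-01,  4.32070198e-01, -3.88703530e-04],
       [ 4.32070258e-01, -9.01838635e-01,  1.53867307e-03],
       [ 3.14266918e-04, -1.55558400e-03, -9.99998741e-01]]))
```

Call:
servo_tool(commands="0 0 -0.18 0 0 0 0; 0 0 -0.18 0 0 0 0; 0 0 -0.18 0 0 0 0; 0 0 -0.18 0 0 0 0; 0 0 -0.18 0 0 0 0")

```text
time_s: 0.72
eef_pos: [0.2484, -0.5182, 0.2307]
eef_rot: [-0.001, 0.78, 0.626, 0.0]
wrist_force: [0.5, -0.2, -0.3]
opening: -0.0
grasp_force: 0.0
```

```bash
python3 -c "
from h import *
go((.565,-.177,.2),-8)"
```

```text
t 0.72 pos [ 0.2484 -0.5182  0.2307] shift [401.6 235.3  31. ] yaw y-axis -12.5 tilt axis [-0.     0.001 -1.   ] q6 -1.11
turn wz (rad) -0.0785 deg 4.5
```

Call:
servo_tool(commands="0 0 0 50 29 0 0; 0 0 0 50 29 0 0; 0 0 0 50 29 0 0; 0 0 0 50 29 0 0; 0 0 0 50 29 0 0")

```text
time_s: 1.35
eef_pos: [0.4462, -0.3053, 0.231]
eef_rot: [-0.0, 0.782, 0.624, -0.0]
wrist_force: [0.5, -0.8, -0.2]
opening: -0.003
grasp_force: 0.0
```

Call:
servo_tool(commands="0 0 0 50 30 0 0; 0 0 0 50 30 10 0; 0 0 0 50 30 20 0; 0 0 -0.08 0 0 0 0; 0 0 0 0 0 0 0")

```text
time_s: 1.98
eef_pos: [0.5664, -0.1798, 0.2004]
eef_rot: [-0.001, 0.756, 0.655, -0.0]
wrist_force: [0.2, -0.1, -0.2]
opening: -0.0
grasp_force: 0.0
```

```bash
python3 - <<'E'
from h import *
go((.565,-.177,.115),-8)
a=camera('wrist');cv2.imwrite('pics/w1.png',a);c=calibration('wrist')
for X in((.5307,-.1749,.13),(.5826,-.2316,.132),(.4563,-.2427,.12)):print(proj(c,X))
E
```

```text
t 1.98 pos [ 0.5664 -0.1798  0.2004] shift [ 2.6 -1.6 85.4] yaw y-axis -8.2 tilt axis [-0.001  0.001 -1.   ] q6 -0.36
turn wz (rad) -0.0034 deg 0.2
[269.54568489 214.30595489]
[354.57220582 279.37529683]
[194.21247846 305.20207969]
```

View pics/w1.png

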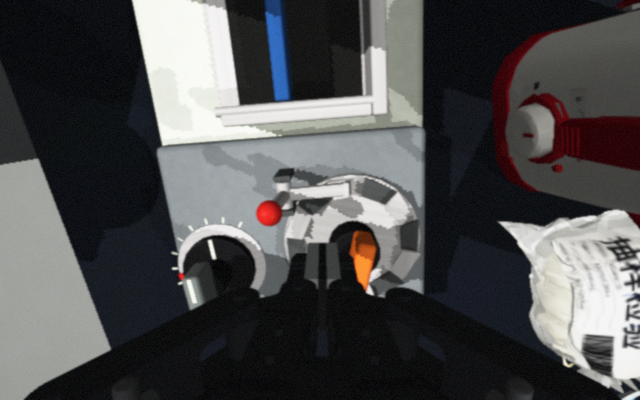

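The red ball is at (269,213), which matches the prediction to within 1 px. The dial's white pointer line is at (210,248) and the knob bar at (362,262).

Call:
servo_tool(commands="0 0 0 2 -1 42 0; 0 0 0 0 0 43 0; 0 0 0 0 0 0 0; 0 0 0 1 -15 0 0; 0 0 0 1 -14 -0 0")

```text
time_s: 2.65
eef_pos: [0.5379, -0.1736, 0.1185]
eef_rot: [0.002, 0.757, 0.654, 0.001]
wrist_force: [-0.0, 0.3, 0.4]
opening: 0.004
grasp_force: 0.1
```

Call:
servo_tool(commands="0 0 0 1 -10 5 0; 0 0 0 1 -10 5 0; 0 0 0 0 -8 5 0; 0 0 0 0 0 0 0; 0 0 0 0 0 0 0")

```text
time_s: 3.28
eef_pos: [0.5102, -0.1666, 0.1014]
eef_rot: [0.0, 0.756, 0.654, 0.0]
wrist_force: [-0.4, -0.1, 1.4]
opening: -0.002
grasp_force: 0.0
```

Call:
servo_tool(commands="0 0 0 0 0 -30 0; 0 0 0 0 0 -60 0.5; 0 0 0 -28 60 0 0.5; 0 0 0 -28 30 0 0.5; 0 0 0 0 0 0 0.5")

```text
time_s: 3.9
eef_pos: [0.5892, -0.2349, 0.1912]
eef_rot: [0.001, 0.757, 0.654, 0.0]
wrist_force: [-0.4, -1.1, -0.5]
opening: 0.497
grasp_force: 0.0
```

```bash
python3 - <<'E'
from h import *
a=camera('top');w=camera('wrist')
b=cv2.resize(a[158:246,238:400],None,fx=4,fy=4,interpolation=3)
cv2.imwrite('pics/m2.png',np.vstack([b,w[100:300,:][:, :]][:1]+[cv2.resize(w,(648,405))[140:380]]))
c=calibration('top')
hsv=cv2.cvtColor(a,cv2.COLOR_BGR2HSV)
go((.5826,-.2316,.2),-8)
E
```

```text
t 4.0 pos [ 0.5875 -0.2325  0.1906] shift [ 0.2 -5.  -9.4] yaw y-axis -8.27 tilt axis [-0.001  0.001 -1.   ] q6 -0.42
turn wz (rad) -0.0047 deg 0.27
```

View pics/m2.png

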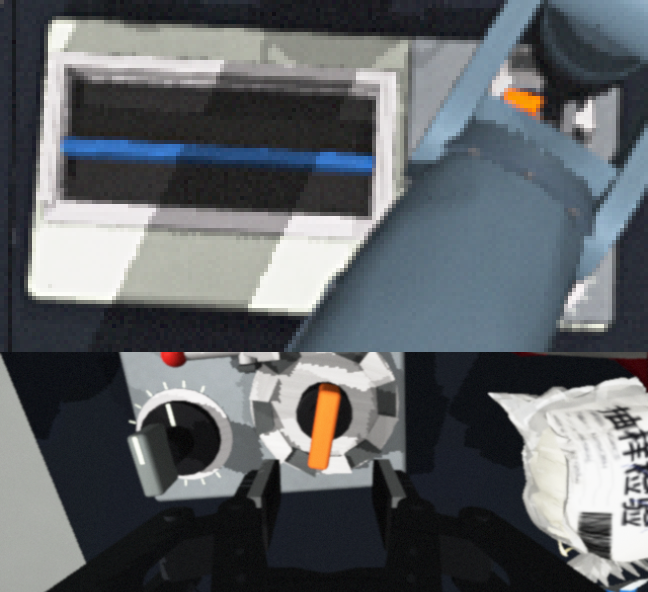

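The pawl is thrown back (ball at (173,358) in the composite, arm standing up). The knob bar runs from (327,386) to (318,468), between the fingers.

```bash
python3 - <<'E'
from h import *
c=calibration('wrist')
P=[ray(c,u/1.0125,(v-352+140)/1.0125,.132) for u,v in((327,386),(318,468))]
d=P[1]-P[0];m=(P[0]+P[1])/2
print(P,np.linalg.norm(d),m,'bar dir',np.degrees(np.arctan2(d[1],d[0])))
go((m[0],m[1],.104),-8)
E
```

```text
[array([ 0.59272751, -0.20055942,  0.132     ]), array([ 0.57900644, -0.25405267,  0.132     ])] 0.05522495524711167 [ 0.58586698 -0.22730605  0.132     ] bar dir -104.38627130783269
t 4.0 pos [ 0.5875 -0.2325  0.1906] shift [ 4.8 -2.2 86.6] yaw y-axis -8.27 tilt axis [-0.001  0.001 -1.   ] q6 -0.42
turn wz (rad) -0.0047 deg 0.27
```

Call:
servo_tool(commands="0 0 0.08 3 -2 0 0.5; 0 0 0 0 0 43 0.5; 0 0 0 0 0 43 0.5; 0 0 0 0 0 0 0.5; 0 0 0 0 0 0 0")

```text
time_s: 4.62
eef_pos: [0.5869, -0.2295, 0.107]
eef_rot: [0.001, 0.782, 0.624, 0.0]
wrist_force: [0.2, 0.6, 1.3]
opening: 0.299
grasp_force: 0.0
```

Call:
servo_tool(commands="0 0 0 0 0 0 0; 0 0 0 0 0 0 0; 0 0 -0.12 0 0 0 0; 0 0 -0.12 0 0 0 0; 0 0 -0.12 0 0 0 0")

```text
time_s: 5.25
eef_pos: [0.5866, -0.23, 0.108]
eef_rot: [0.001, 0.656, 0.755, -0.0]
wrist_force: [-6.7, 2.6, 9.7]
opening: 0.145
grasp_force: 61.1
```

```bash
python3 -c "
from h import *
go((.585,-.2293,.104),86.2);print(get_obs()['torque'])"
```

```text
t 5.25 pos [ 0.5866 -0.23    0.108 ] shift [ 0.9 -1.5  4. ] yaw y-axis 8.02 tilt axis [ 0.001 -0.001 -1.   ] q6 -0.7
turn wz (rad) -1.3645 deg 78.18
[ 0.32089418  0.98839303 -0.11842041]
```

Call:
servo_tool(commands="0 0 -0.15 0 0 0 0; 0 0 -0.15 0 0 0 0; 0 0 -0.15 0 0 0 0; 0 0 -0.15 0 0 0 0; 0 0 -0.15 0 0 0 0")

```text
time_s: 5.88
eef_pos: [0.5858, -0.2304, 0.108]
eef_rot: [0.0, 0.334, 0.943, -0.001]
wrist_force: [-10.4, -0.1, 10.7]
opening: 0.148
grasp_force: 61.3
```

Call:
servo_tool(commands="0 0 -0.15 0 0 0 0; 0 0 -0.15 0 0 0 0; 0 0 -0.15 0 0 0 0; 0 0 -0.12 0 0 0 0; 0 0 0 0 0 0 0")

```text
time_s: 6.5
eef_pos: [0.5855, -0.231, 0.108]
eef_rot: [-0.0, 0.057, 0.998, -0.001]
wrist_force: [-11.1, -2.2, 10.0]
opening: 0.15
grasp_force: 61.2
```

```bash
python3 -c "
from h import *
go((.585,-.2293,.104),86.2);print(get_obs()['torque'],get_obs()['wrist_force'])"
```

```text
t 6.5 pos [ 0.5855 -0.231   0.108 ] shift [0.7 1.6 4. ] yaw y-axis 83.49 tilt axis [-0.001 -0.002 -1.   ] q6 -2.02
turn wz (rad) -0.0473 deg 2.71
[-0.0428086   1.53092867  0.03203887] [-11.05754498  -2.17772415  10.04666775]
```

Call:
servo_tool(commands="0 0 -0.05 0 0 0 0; 0 0 -0.03 0 0 0 0; 0 0 0 0 0 0 0")

```text
time_s: 6.88
eef_pos: [0.5855, -0.2311, 0.108]
eef_rot: [-0.0, 0.019, 1.0, -0.001]
wrist_force: [-10.3, -2.1, 11.0]
opening: 0.15
grasp_force: 65.6
```

```bash
python3 -c "
from h import *
go((.585,-.2293,.104),86.2);print(get_obs()['torque'],get_obs()['wrist_force'])"
```

```text
t 6.88 pos [ 0.5855 -0.2311  0.108 ] shift [0.6 1.8 4. ] yaw y-axis 87.86 tilt axis [-0.001 -0.002 -1.   ] q6 -2.1
turn wz (rad) 0.0289 deg -1.66
[-0.14827322  1.69281309 -1.16938724] [-10.26015973  -2.09816822  11.04266694]
```

Call:
servo_tool(commands="0 0 0.03 0 0 0 0.5; 0 0 0 0 0 0 0.5; 0 0 0 0 0 -50 0.5; 0 0 0 0 0 -50 0.5; 0 0 0 0 60 -20 1")

```text
time_s: 7.5
eef_pos: [0.5921, -0.1737, 0.2295]
eef_rot: [0.003, 0.035, 0.999, -0.002]
wrist_force: [1.6, 0.8, -0.2]
opening: 0.696
grasp_force: 0.0
```

Call:
servo_tool(commands="0 0 0 0 60 0 1; 0 0 0 0 60 0 1; 0 0 0 0 60 0 1; 0 0 0 0 60 0 1; 0 0 0 0 60 0 1")

```text
time_s: 8.12
eef_pos: [0.6097, 0.1313, 0.2256]
eef_rot: [0.001, 0.032, 0.999, 0.0]
wrist_force: [1.3, -0.5, -0.3]
opening: 1.0
grasp_force: 0.0
```

Call:
servo_tool(commands="0 0 0 0 60 0 1; 0 0 0 0 55 0 1; 0 0 0 0 0 0 1")

```text
time_s: 8.5
eef_pos: [0.6163, 0.2483, 0.2251]
eef_rot: [0.0, 0.029, 1.0, 0.001]
wrist_force: [-0.5, 0.2, 0.2]
opening: 0.999
grasp_force: 0.0
```

```bash
cat >>h.py <<'E'
def caps(a,show=1):
    c=calibration('top'); h=cv2.cvtColor(a,cv2.COLOR_BGR2HSV); out=[]
    for n,lo,hi in(('blue',(100,140,90),(125,255,255)),('red',(172,150,90),(180,255,255)),('red',(0,150,90),(5,255,255)),('white',(0,0,190),(180,40,255))):
        m=cv2.inRange(h,lo,hi); k,l,s,ce=cv2.connectedComponentsWithStats(m)
        for i in range(1,k):
            if 60<s[i,4]<700 and s[i,2]<34 and s[i,3]<34 and 130<ce[i,0]<340 and ce[i,1]>155: print(n,s[i,4],s[i,2:4],ce[i].round(1),'@.072',ray(c,*ce[i],.072).round(4),'@.112',ray(c,*ce[i],.112).round(4))
E
python3 - <<'E'
from h import *
a=camera('top');caps(a)
cv2.imwrite('pics/m3.png',cv2.resize(a[135:285,140:400],None,fx=3,fy=3))
w=camera('wrist')
cv2.imwrite('pics/w3.png',w)
go((.5434,.2974,.045),86.5)
E
```

```text
red 101 [ 8 17] [175.  227.8] @.072 [0.451  0.4256 0.072 ] @.112 [0.4472 0.4135 0.112 ]
red 446 [24 26] [164.1 259.4] @.072 [0.3461 0.457  0.072 ] @.112 [0.3453 0.444  0.112 ]
white 70 [15 21] [155.4 155.1] @.072 [0.7034 0.5034 0.072 ] @.112 [0.6925 0.4891 0.112 ]
white 533 [26 26] [141.6 182.7] @.072 [0.6066 0.5454 0.072 ] @.112 [0.5984 0.5299 0.112 ]
t 8.6 pos [0.6168 0.2443 0.2249] shift [ 76.6  48.4 179.9] yaw y-axis 86.4 tilt axis [ 0. -0. -1.] q6 -1.31
turn wz (rad) -0.0017 deg 0.1
```

View pics/m3.png

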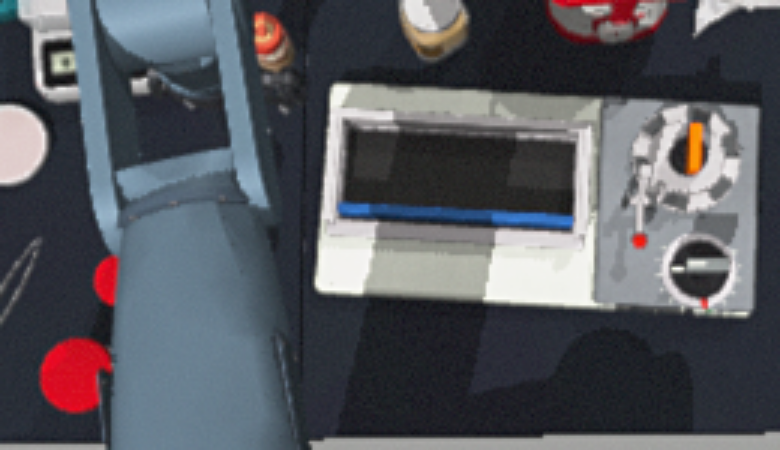

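The bar is fully open and the pawl is back (ball at (639,241) in the crop). I'll refine the blue cup from the wrist picture.

```bash
cat >>h.py <<'E'
def wcaps(z):
    c=calibration('wrist');a=camera('wrist'); h=cv2.cvtColor(a,cv2.COLOR_BGR2HSV)
    for n,lo,hi in(('blue',(100,140,60),(125,255,255)),('red',(172,150,60),(180,255,255)),('red0',(0,150,60),(5,255,255)),('white',(0,0,170),(180,50,255))):
        m=cv2.inRange(h,lo,hi)
        for ct in cv2.findContours(m,cv2.RETR_EXTERNAL,cv2.CHAIN_APPROX_NONE)[0]:
            if cv2.contourArea(ct)>900:
                pts=np.array([ray(c,*p[0],z)[:2] for p in ct],np.float32); (x,y),r=cv2.minEnclosingCircle(pts); print(n,'c',round(x,4),round(y,4),'r',round(r,4))
    return a
E
python3 -c "
from h import *
a=wcaps(.072);cv2.imwrite('pics/w4.png',a)
for P in((.5434,.2974,.072),(.4454,.2998,.072),(.4507,.4102,.072)):print(proj(calibration('wrist'),P))"
```

```text
blue c 0.526 0.0697 r 0.0981
blue c 0.5449 0.2996 r 0.0298
red0 c 0.7458 0.2555 r 0.0311
white c 0.7005 0.454 r 0.0361
white c 0.7529 0.461 r 0.1415
white c 0.6085 0.5161 r 0.0407
white c 0.5558 0.0956 r 0.1468
[378.48818987 100.49910805]
[379.4528341  -30.51047997]
[520.90667083 -33.08357248]
```

View pics/w4.png

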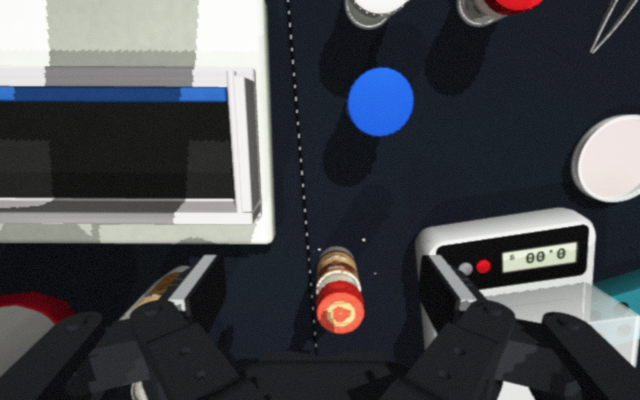

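Call:
servo_tool(commands="0 0 0 38 25 0 1; 0 0 0 38 26 0 1; 0 0 0 0 0 60 1; 0 0 0 0 0 40 1; 0 0 0 0 0 0 1")

```text
time_s: 9.28
eef_pos: [0.5422, 0.2972, 0.1216]
eef_rot: [-0.004, 0.033, 0.999, -0.001]
wrist_force: [0.8, -0.3, 0.2]
opening: 0.994
grasp_force: 0.0
```

```bash
python3 -c "
from h import *
go((.5449,.2996,.036),86.5)"
```

```text
t 9.28 pos [0.5422 0.2972 0.1216] shift [-3.2  2.8 85.6] yaw y-axis 86.17 tilt axis [-0.007 -0.002 -1.   ] q6 -1.19
turn wz (rad) -0.0057 deg 0.33
```

Call:
servo_tool(commands="0 0 0 -3 2 45 1; 0 0 0 0 0 40 1; 0 0 0 0 0 0 1; 0 0 0 0 0 0 0.4; 0 0 0 0 0 0 0.4")

```text
time_s: 9.9
eef_pos: [0.5502, 0.3017, 0.0438]
eef_rot: [0.003, 0.032, 0.999, 0.001]
wrist_force: [-1.5, 0.0, 4.8]
opening: 0.648
grasp_force: 62.3
```

Call:
servo_tool(commands="0 0 0 0 0 0 0.3; 0 0 0 0 0 0 0.3; 0 0 0 0 0 -60 0.3; 0 0 0 0 0 -60 0.3; 0 0 0 0 0 0 0.3")

```text
time_s: 10.52
eef_pos: [0.5522, 0.303, 0.169]
eef_rot: [0.007, 0.032, 0.999, 0.003]
wrist_force: [0.1, -0.6, -1.3]
opening: 0.646
grasp_force: 64.6
```

```bash
cat >>h.py <<'E'
TH=np.radians(-3.4);EX=np.array([np.cos(TH),np.sin(TH),0]);EY=np.array([-EX[1],EX[0],0]);O=np.array([.5608,.0334,0])
def S(x,y,z): return O+x*EX+y*EY+np.array([0,0,z])
E
python3 -c "
from h import *
go(S(.0115,-.092,.080),86.6)
print(S(.0115,-.092,.08),S(.0115,0,.08),S(.0115,.092,.08))"
```

```text
t 10.53 pos [0.5522 0.303  0.169 ] shift [ -36.7 -361.    87.5] yaw y-axis 86.3 tilt axis [ 0.014  0.005 -1.   ] q6 -1.19
turn wz (rad) -0.0052 deg 0.3
[ 0.56682357 -0.05912009  0.08      ] [0.57227976 0.03271798 0.08      ] [0.57773594 0.12455604 0.08      ]
```

Call:
servo_tool(commands="0 0 0 -6 -60 0 0.3; 0 0 0 -6 -60 0 0.3; 0 0 0 -6 -60 0 0.3; 0 0 0 -6 -60 0 0.3; 0 0 0 -6 -60 0 0.3")

```text
time_s: 11.15
eef_pos: [0.5577, -0.0017, 0.1603]
eef_rot: [0.0, 0.032, 0.999, -0.0]
wrist_force: [1.2, 0.4, -2.2]
opening: 0.644
grasp_force: 64.7
```

Call:
servo_tool(commands="0 0 0 -6 -60 0 0.3; 0 0 0 0 0 0 0.3; 0 0 0 0 0 0 0.3")

```text
time_s: 11.52
eef_pos: [0.5598, -0.06, 0.1599]
eef_rot: [-0.0, 0.033, 0.999, 0.0]
wrist_force: [-0.3, 0.9, -1.9]
opening: 0.645
grasp_force: 64.9
```

```bash
python3 -c "
from h import *
go(S(.0115,-.092,.083),86.6)"
```

```text
t 11.53 pos [ 0.5598 -0.06    0.1599] shift [-7.   1.3 76.9] yaw y-axis 86.23 tilt axis [-0.     0.001 -1.   ] q6 -1.82
turn wz (rad) -0.0065 deg 0.37
```

Call:
servo_tool(commands="0 0 0 -7 1 40 0.3; 0 0 0 0 0 32 0.3; 0 0 0 0 0 0 0.3; 0 0 0 0 0 0 0.3")

```text
time_s: 12.02
eef_pos: [0.5677, -0.0585, 0.089]
eef_rot: [0.0, 0.032, 1.0, 0.0]
wrist_force: [-0.9, 0.0, -0.2]
opening: 0.647
grasp_force: 65.7
```

Call:
servo_tool(commands="0 0 0 0 0 4 0.3; 0 0 0 0 0 3 0.3; 0 0 0 0 0 0 0.3")

```text
time_s: 12.4
eef_pos: [0.5687, -0.0597, 0.0831]
eef_rot: [0.002, 0.032, 0.999, -0.0]
wrist_force: [-1.6, 1.2, 7.3]
opening: 0.646
grasp_force: 66.5
```

Call:
servo_tool(commands="0 0 0 0 0 0 0.85; 0 0 0 0 0 0 0.85; 0 0 0 0 0 -50 0.9; 0 0 0 0 0 -60 1; 0 0 0 0 60 0 1")

```text
time_s: 13.02
eef_pos: [0.5752, -0.0032, 0.1973]
eef_rot: [0.006, 0.035, 0.999, -0.001]
wrist_force: [0.3, -0.4, -1.0]
opening: 1.0
grasp_force: 0.0
```

Call:
servo_tool(commands="0 0 0 10 60 0 1; 0 0 0 20 60 0 1; 0 0 0 20 60 0 1; 0 0 0 20 60 0 1; 0 0 0 0 0 0 1")

```text
time_s: 13.65
eef_pos: [0.5155, 0.2461, 0.1909]
eef_rot: [-0.0, 0.029, 1.0, 0.0]
wrist_force: [-0.4, -0.9, -0.7]
opening: 0.995
grasp_force: 0.0
```

```bash
python3 - <<'E'
from h import *
a=camera('top');caps(a);go((.4454,.2998,.04),86.6)
w=wcaps(.072);b=cv2.resize(a[135:285,140:400],None,fx=2.45,fy=2.45)
cv2.imwrite('pics/m5.png',np.vstack([b,w[:230,:b.shape[1]] if b.shape[1]<=640 else b]))
print(b.shape, proj(calibration('wrist'),(.4454,.2998,.072)))
E
```

```text
blue 226 [17 16] [320.  191.6] @.072 [ 0.5711 -0.064   0.072 ] @.112 [ 0.5639 -0.0624  0.112 ]
red 490 [25 26] [164.9 259.8] @.072 [0.3451 0.4543 0.072 ] @.112 [0.3443 0.4414 0.112 ]
white 532 [26 26] [141.6 182.7] @.072 [0.6066 0.5454 0.072 ] @.112 [0.5985 0.5299 0.112 ]
white 103 [15  9] [212. 225.] @.072 [0.4594 0.3022 0.072 ] @.112 [0.4554 0.2935 0.112 ]
t 13.7 pos [0.5164 0.2439 0.1909] shift [ 74.2  51.6 150.9] yaw y-axis 86.53 tilt axis [-0. -0. -1.] q6 -1.28
turn wz (rad) -0.0012 deg 0.07
blue c 0.522 0.069 r 0.0994
red c 0.4517 0.4101 r 0.0319
white c 0.5881 0.5091 r 0.0405
white c 0.5395 0.097 r 0.1462
white c 0.4473 0.3017 r 0.0289
(368, 637, 3) [390.36172695 101.78194484]
```

View pics/m5.png

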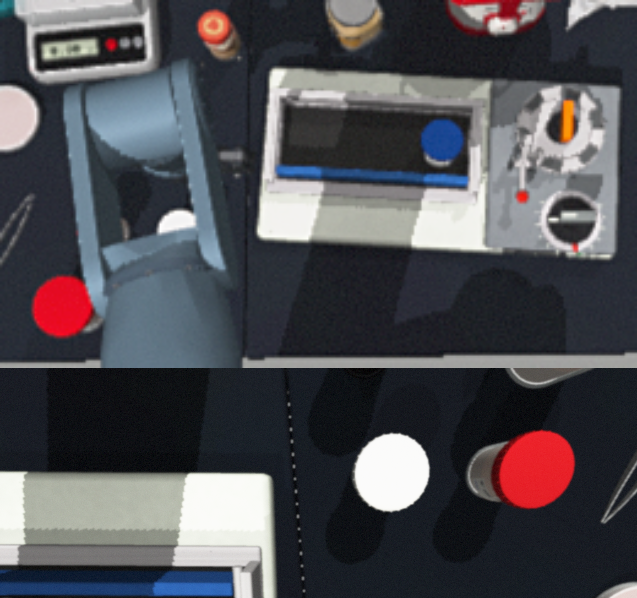

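White is at (391,470) and red at (535,470) in the composite, both standing; blue stands in the bed at (441,140). The white cup is next.

Call:
servo_tool(commands="0 0 0 36 27 0 1; 0 0 0 36 26 0 1; 0 0 0 0 0 50 1; 0 0 0 0 0 50 1; 0 0 0 0 0 10 1")

```text
time_s: 14.38
eef_pos: [0.447, 0.2972, 0.0778]
eef_rot: [-0.003, 0.034, 0.999, -0.002]
wrist_force: [0.2, 0.0, -0.1]
opening: 1.001
grasp_force: 0.0
```

Call:
servo_tool(commands="0 0 0 0 0 0 1; 0 0 0 0 0 40 1; 0 0 0 0 0 0 1; 0 0 0 0 0 0 1")

```text
time_s: 14.88
eef_pos: [0.4506, 0.3, 0.0432]
eef_rot: [0.001, 0.033, 0.999, 0.001]
wrist_force: [-0.1, 0.1, -0.8]
opening: 1.005
grasp_force: 0.0
```

```bash
python3 -c "
from h import *
go((.4473,.3017,.040),86.5)"
```

```text
t 14.88 pos [0.4506 0.3    0.0432] shift [3.4 1.5 3.2] yaw y-axis 86.27 tilt axis [ 0.003  0.001 -1.   ] q6 -1.14
turn wz (rad) -0.004 deg 0.23
```

Call:
servo_tool(commands="0 0 0 2 2 3 1; 0 0 0 0 0 0 0.3; 0 0 0 0 0 0 0.3; 0 0 0 0 0 0 0.3; 0 0 0 0 0 0 0.3")

```text
time_s: 15.5
eef_pos: [0.4476, 0.3021, 0.0391]
eef_rot: [0.001, 0.032, 0.999, 0.0]
wrist_force: [-2.1, -1.5, 5.4]
opening: 0.637
grasp_force: 62.8
```

Call:
servo_tool(commands="0 0 0 0 0 -60 0.3; 0 0 0 0 0 -60 0.3; 0 0 0 0 0 0 0.3; 0 0 0 0 0 0 0.3")

```text
time_s: 16.0
eef_pos: [0.4466, 0.3016, 0.1576]
eef_rot: [-0.0, 0.032, 0.999, -0.0]
wrist_force: [-1.0, -0.2, -1.3]
opening: 0.631
grasp_force: 64.3
```

```bash
python3 -c "
from h import *
go(S(.0115,0,.083),86.6)"
```

```text
t 16.0 pos [0.4466 0.3016 0.1576] shift [-142.9 -260.1   74.6] yaw y-axis 86.29 tilt axis [-0.001 -0.    -1.   ] q6 -1.13
turn wz (rad) -0.0054 deg 0.31
```

Call:
servo_tool(commands="0 0 0 -29 -52 0 0.3; 0 0 0 -29 -52 0 0.3; 0 0 0 -28 -52 0 0.3; 0 0 0 -28 -52 0 0.3; 0 0 0 -28 -52 0 0.3")

```text
time_s: 16.62
eef_pos: [0.5708, 0.0315, 0.1554]
eef_rot: [-0.002, 0.032, 0.999, 0.0]
wrist_force: [0.6, 0.4, -0.9]
opening: 0.636
grasp_force: 64.3
```

Call:
servo_tool(commands="0 0 0 0 0 0 0.3; 0 0 0 0 0 0 0.3; 0 0 0 0 0 35 0.3; 0 0 0 0 0 30 0.3; 0 0 0 0 0 0 0.3")

```text
time_s: 17.25
eef_pos: [0.5684, 0.0352, 0.0897]
eef_rot: [-0.004, 0.031, 1.0, 0.001]
wrist_force: [-0.8, 1.2, -1.4]
opening: 0.633
grasp_force: 64.4
```

```bash
python3 -c "
from h import *
go(S(.0115,0,.08),86.6)"
```

```text
t 17.25 pos [0.5684 0.0352 0.0897] shift [-4.1 -2.2  9.7] yaw y-axis 86.41 tilt axis [-0.008  0.001 -1.   ] q6 -1.65
turn wz (rad) -0.0033 deg 0.19
```

Call:
servo_tool(commands="0 0 0 -3 0 4 0.3; 0 0 0 0 0 4 0.3; 0 0 0 0 0 2 0.3; 0 0 0 0 0 0 0.3")

```text
time_s: 17.75
eef_pos: [0.5751, 0.0329, 0.0833]
eef_rot: [0.0, 0.032, 0.999, -0.0]
wrist_force: [0.0, 0.1, -1.1]
opening: 0.637
grasp_force: 64.5
```

Call:
servo_tool(commands="0 0 0 0 0 0 0.82; 0 0 0 0 0 0 0.82; 0 0 0 0 0 -50 0.82; 0 0 0 0 0 -60 1; 0 0 0 20 60 0 1")

```text
time_s: 18.38
eef_pos: [0.5642, 0.0908, 0.1997]
eef_rot: [0.006, 0.035, 0.999, -0.0]
wrist_force: [0.1, 1.1, -0.0]
opening: 1.002
grasp_force: 0.0
```

Call:
servo_tool(commands="0 0 0 40 60 0 1; 0 0 0 30 60 0 1; 0 0 0 0 60 0 1; 0 0 0 0 60 0 1; 0 0 0 0 0 0 1")

```text
time_s: 19.0
eef_pos: [0.5107, 0.3287, 0.1932]
eef_rot: [0.0, 0.03, 1.0, 0.001]
wrist_force: [0.7, -1.2, -0.5]
opening: 0.998
grasp_force: 0.0
```

```bash
python3 - <<'E'
from h import *
a=camera('top');caps(a);go((.4517,.4101,.04),86.6)
w=wcaps(.072);cv2.imwrite('pics/w6.png',w);cv2.imwrite('pics/t6.png',a)
go((.4517,.4101,.04),86.6)
E
```

```text
blue 227 [17 16] [320.1 191.6] @.072 [ 0.571  -0.0641  0.072 ] @.112 [ 0.5638 -0.0625  0.112 ]
red 127 [17 12] [178.4 224.3] @.072 [0.4627 0.4147 0.072 ] @.112 [0.4585 0.4028 0.112 ]
white 180 [15 15] [292.2 188.8] @.072 [0.5813 0.0314 0.072 ] @.112 [0.5738 0.0304 0.112 ]
t 19.05 pos [0.5108 0.3265 0.1929] shift [ 64.1  79.8 152.9] yaw y-axis 86.49 tilt axis [-0. -0. -1.] q6 -1.14
turn wz (rad) -0.002 deg 0.11
blue c 0.525 0.1062 r 0.06
red c 0.4519 0.4122 r 0.03
white c 0.6587 0.3894 r 0.0378
white c 0.5638 0.0568 r 0.0288
white c 0.5859 0.5272 r 0.0413
white c 0.5162 0.1464 r 0.1061
t 19.1 pos [0.511  0.3252 0.1928] shift [ 64.5  81.1 152.8] yaw y-axis 86.38 tilt axis [-0.    -0.001 -1.   ] q6 -1.14
turn wz (rad) -0.0038 deg 0.22
```

Call:
servo_tool(commands="0 0 0 32 42 0 1; 0 0 0 32 41 0 1; 0 0 0 0 0 50 1; 0 0 0 0 0 50 1; 0 0 0 0 0 10 1")

```text
time_s: 19.73
eef_pos: [0.4508, 0.4088, 0.0795]
eef_rot: [-0.003, 0.033, 0.999, -0.002]
wrist_force: [0.1, 0.3, -0.3]
opening: 1.001
grasp_force: 0.0
```

Call:
servo_tool(commands="0 0 0 0 0 0 1; 0 0 0 0 0 40 1; 0 0 0 0 0 0 1; 0 0 0 0 0 0 1")

```text
time_s: 20.23
eef_pos: [0.4544, 0.4124, 0.0455]
eef_rot: [0.001, 0.033, 0.999, 0.001]
wrist_force: [-0.0, 0.1, -0.2]
opening: 1.001
grasp_force: 0.0
```

```bash
python3 -c "
from h import *
go((.4519,.4122,.040),86.5)"
```

```text
t 20.23 pos [0.4544 0.4124 0.0455] shift [ 2.5 -0.4  5.5] yaw y-axis 86.27 tilt axis [ 0.003  0.002 -1.   ] q6 -0.96
turn wz (rad) -0.0041 deg 0.23
```

Call:
servo_tool(commands="0 0 0 1 0 4 1; 0 0 0 0 0 0 0.3; 0 0 0 0 0 0 0.3; 0 0 0 0 0 0 0.3; 0 0 0 0 0 0 0.3")

```text
time_s: 20.85
eef_pos: [0.4524, 0.4122, 0.0401]
eef_rot: [0.001, 0.032, 0.999, 0.0]
wrist_force: [-1.0, -0.5, 5.3]
opening: 0.651
grasp_force: 63.2
```

Call:
servo_tool(commands="0 0 0 0 0 -60 0.3; 0 0 0 0 0 -60 0.3; 0 0 0 0 0 0 0.3; 0 0 0 0 0 0 0.3")

```text
time_s: 21.35
eef_pos: [0.4513, 0.4115, 0.1583]
eef_rot: [-0.0, 0.032, 0.999, -0.0]
wrist_force: [-0.7, -0.3, -1.9]
opening: 0.648
grasp_force: 64.6
```

```bash
python3 -c "
from h import *
go(S(.0115,.090,.080),86.6)"
```

```text
t 21.35 pos [0.4513 0.4115 0.1583] shift [-144.9 -280.1   78.3] yaw y-axis 86.29 tilt axis [-0.001 -0.001 -1.   ] q6 -0.96
turn wz (rad) -0.0055 deg 0.31
```

Call:
servo_tool(commands="0 0 0 -29 -54 0 0.3; 0 0 0 -29 -54 0 0.3; 0 0 0 -29 -54 0 0.3; 0 0 0 -29 -54 0 0.3; 0 0 0 -29 -54 0 0.3")

```text
time_s: 21.98
eef_pos: [0.5778, 0.1312, 0.1561]
eef_rot: [-0.002, 0.032, 0.999, -0.0]
wrist_force: [1.3, 0.2, -1.5]
opening: 0.645
grasp_force: 64.7
```

Call:
servo_tool(commands="0 0 0 -3 -9 0 0.3; 0 0 0 0 0 0 0.3; 0 0 0 0 0 35 0.3; 0 0 0 0 0 30 0.3; 0 0 0 0 0 0 0.3")

```text
time_s: 22.6
eef_pos: [0.5777, 0.1256, 0.0905]
eef_rot: [-0.004, 0.031, 1.0, -0.0]
wrist_force: [-0.0, 0.0, -2.1]
opening: 0.649
grasp_force: 64.8
```

```bash
python3 -c "
from h import *
go(S(.0115,.090,.08),86.6)"
```

```text
t 22.6 pos [0.5777 0.1256 0.0905] shift [-0.2 -3.1 10.5] yaw y-axis 86.41 tilt axis [-0.008  0.    -1.   ] q6 -1.5
turn wz (rad) -0.0033 deg 0.19
```

Call:
servo_tool(commands="0 0 0 2 -2 4 0.3; 0 0 0 0 0 4 0.3; 0 0 0 0 0 3 0.3; 0 0 0 0 0 0 0.3; 0 0 0 0 0 0 0.3")

```text
time_s: 23.22
eef_pos: [0.5796, 0.1219, 0.0834]
eef_rot: [0.0, 0.032, 0.999, 0.0]
wrist_force: [-0.0, 0.3, -1.5]
opening: 0.646
grasp_force: 64.8
```

Call:
servo_tool(commands="0 0 0 0 0 0 0.82; 0 0 0 0 0 0 0.82; 0 0 0 0 0 -50 0.82; 0 0 0 0 0 -60 0.3; 0 0 0 0 -60 0 0")

```text
time_s: 23.85
eef_pos: [0.5795, 0.0642, 0.1997]
eef_rot: [0.006, 0.03, 1.0, 0.0]
wrist_force: [0.0, -0.5, -0.7]
opening: 0.402
grasp_force: 0.0
```

Call:
servo_tool(commands="0 0 0 25 -60 0 0; 0 0 0 25 -60 0 0; 0 0 0 25 -60 0 0; 0 0 0 20 -35 0 0; 0 0 0 0 0 0 0")

```text
time_s: 24.48
eef_pos: [0.4691, -0.1417, 0.1934]
eef_rot: [0.0, 0.035, 0.999, -0.0]
wrist_force: [0.5, 0.8, -0.5]
opening: 0.002
grasp_force: 0.0
```

```bash
python3 - <<'E'
from h import *
a=camera('top');caps(a);go(S(-.015-.048-.03,-.208,.1),86.6)
w=wcaps(.112)
b=cv2.resize(a[135:285,140:400],None,fx=2.45,fy=2.45)
cv2.imwrite('pics/m7.png',np.vstack([b,w[:230,:637]]))
E
```

```text
blue 234 [17 17] [320.1 191.8] @.072 [ 0.5702 -0.0642  0.072 ] @.112 [ 0.5631 -0.0626  0.112 ]
red 239 [18 18] [264.9 187.6] @.072 [0.5863 0.125  0.072 ] @.112 [0.5787 0.1213 0.112 ]
red 502 [26 26] [165.2 259.6] @.072 [0.3455 0.4534 0.072 ] @.112 [0.3446 0.4405 0.112 ]
white 534 [26 26] [141.6 182.7] @.072 [0.6066 0.5454 0.072 ] @.112 [0.5984 0.5299 0.112 ]
white 187 [15 15] [292.1 188.8] @.072 [0.5816 0.0318 0.072 ] @.112 [0.5741 0.0307 0.112 ]
white 353 [25 24] [310.3 223. ] @.072 [ 0.4631 -0.0295  0.072 ] @.112 [ 0.4589 -0.0289  0.112 ]
white 237 [20 20] [331.  228.2] @.072 [ 0.4447 -0.0994  0.072 ] @.112 [ 0.4411 -0.0968  0.112 ]
t 24.52 pos [ 0.4699 -0.1405  0.1934] shift [ 12.4 -29.2  93.4] yaw y-axis 86.12 tilt axis [ 0.001 -0.    -1.   ] q6 -2.04
turn wz (rad) -0.0084 deg 0.48
blue c 0.5495 -0.0575 r 0.0284
blue c 0.5007 -0.0037 r 0.0987
red c 0.5738 0.1046 r 0.0294
white c 0.588 0.0598 r 0.0585
white c 0.5327 -0.2275 r 0.0491
white c 0.5107 -0.1063 r 0.0292
white c 0.4915 -0.2593 r 0.0267
white c 0.4519 -0.0276 r 0.1225
white c 0.4467 -0.2108 r 0.0646
```

View pics/m7.png

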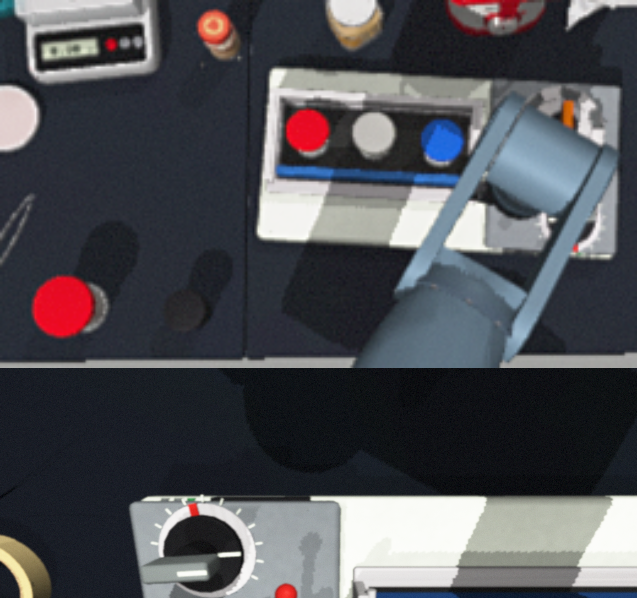

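All three cups stand upright in the bed: red (307,130), white (374,132), blue (441,141). The red mark on the dial is at (194,510) and the pointer faces left. Next I throw the pawl in by pushing its standing arm towards +x.

```bash
python3 -c "
from h import *
go(S(-.028,-.208,.1),86.6);print(S(-.063,-.208,.094),proj(calibration('wrist'),S(-.063,-.208,.094)))"
```

```text
t 24.57 pos [ 0.4703 -0.1396  0.1934] shift [-52.2 -29.6  93.4] yaw y-axis 86.21 tilt axis [ 0.001  0.    -1.   ] q6 -2.04
turn wz (rad) -0.0067 deg 0.39
[ 0.48557517 -0.17049758  0.094     ] [283.52435786 224.03749254]
```

Call:
servo_tool(commands="0 0 0 -52 -30 0 0; 0 0 0 0 0 0 0; 0 0 0 0 0 45 0; 0 0 0 0 0 40 0; 0 0 0 0 0 0 0")

```text
time_s: 25.2
eef_pos: [0.5178, -0.17, 0.1051]
eef_rot: [-0.003, 0.031, 0.999, 0.002]
wrist_force: [0.3, 0.1, 0.1]
opening: 0.0
grasp_force: 0.0
```

```bash
python3 -c "
from h import *
go(S(-.028,-.208,.1),86.6)"
```

```text
t 25.2 pos [ 0.5178 -0.17    0.1051] shift [-2.9 -2.5  5.1] yaw y-axis 86.39 tilt axis [-0.006  0.004 -1.   ] q6 -2.04
turn wz (rad) -0.0037 deg 0.21
```

Call:
servo_tool(commands="0 0 0 0 -2 0 0; 0 0 0 -12 0 0 0; 0 0 0 -12 0 0 0; 0 0 0 -12 0 0 0; 0 0 0 -8 0 0 0")

```text
time_s: 25.82
eef_pos: [0.5649, -0.1778, 0.1082]
eef_rot: [0.0, 0.032, 0.999, -0.0]
wrist_force: [-0.9, -0.2, -0.8]
opening: -0.0
grasp_force: 0.0
```

Call:
servo_tool(commands="0 0 0 0 0 0 0; 0 0 0 0 0 0 0; 0 0 0 0 0 -60 0; 0 0 0 60 40 -30 0; 0 0 0 0 0 0 0")

```text
time_s: 26.45
eef_pos: [0.5163, -0.141, 0.1939]
eef_rot: [0.001, 0.032, 0.999, -0.0]
wrist_force: [-0.5, -0.3, -0.8]
opening: 0.005
grasp_force: 0.0
```

```bash
python3 - <<'E'
from h import *
go(S(.04,-.262,.19),86.6)
w=camera('wrist');c=calibration('wrist');print('ball in',proj(c,S(-.015,-.208,.13)),'back',proj(c,S(-.063,-.208,.094)))
cv2.imwrite('pics/w8.png',w)
E
```

```text
t 26.45 pos [ 0.5163 -0.141   0.1939] shift [-74.4 -85.    4.1] yaw y-axis 86.35 tilt axis [ 0.002 -0.001 -1.   ] q6 -2.0
turn wz (rad) -0.0044 deg 0.25
ball in [276.95830952 243.13917728] back [280.63196211 164.35022084]
```

View pics/w8.png

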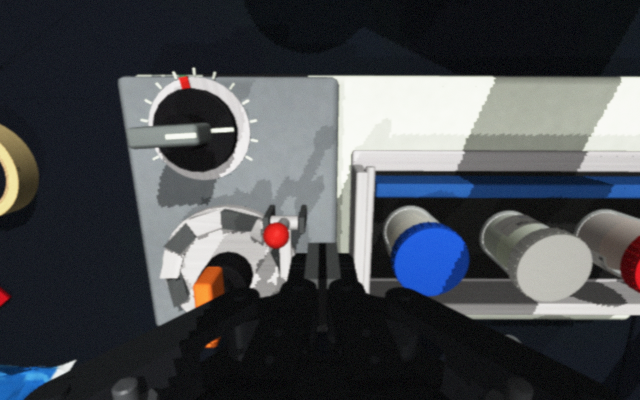

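The ball is at (275,236), against a prediction of (277,243) for "in the teeth", so the pawl is in. Now the knob.

Call:
servo_tool(commands="0 0 0 -37 -42 0 0.5; 0 0 0 -37 -43 0 0.5; 0 0 0 0 0 0 0.5; 0 0 0 0 0 40 0.5; 0 0 0 0 0 0 0.5")

```text
time_s: 27.12
eef_pos: [0.5836, -0.2307, 0.1476]
eef_rot: [-0.004, 0.033, 0.999, 0.002]
wrist_force: [0.2, 0.3, 0.3]
opening: 0.5
grasp_force: 0.0
```

```bash
python3 -c "
from h import *
go((.5855,-.2308,.107),87)"
```

```text
t 27.12 pos [ 0.5836 -0.2307  0.1476] shift [-2.2 -0.2 40.6] yaw y-axis 86.27 tilt axis [-0.007  0.005 -1.   ] q6 -2.07
turn wz (rad) -0.0127 deg 0.73
```

Call:
servo_tool(commands="0 0 0 -2 0 38 0.5; 0 0 0 0 0 0 0.5; 0 0 0 0 0 0 0; 0 0 0 0 0 0 0; 0 0 0 0 0 0 0")

```text
time_s: 27.75
eef_pos: [0.5894, -0.2316, 0.1166]
eef_rot: [0.001, 0.032, 0.999, 0.0]
wrist_force: [-0.1, 5.3, 4.6]
opening: 0.147
grasp_force: 59.3
```

Call:
servo_tool(commands="0 0 0.17 0 0 0 0; 0 0 0.17 0 0 0 0; 0 0 0.17 0 0 0 0; 0 0 0.17 0 0 0 0; 0 0 0 0 0 0 0")

```text
time_s: 28.38
eef_pos: [0.5887, -0.2332, 0.1165]
eef_rot: [0.001, 0.363, 0.932, -0.001]
wrist_force: [-4.8, 0.2, 5.7]
opening: 0.145
grasp_force: 59.8
```

Call:
servo_tool(commands="0 0 0 0 0 0 0; 0 0 0 0 0 0 0; 0 0 0 0 0 0 0; 0 0 0 0 0 0 0")

```text
time_s: 28.88
eef_pos: [0.5888, -0.2331, 0.1165]
eef_rot: [0.001, 0.362, 0.932, -0.001]
wrist_force: [-4.0, 0.6, 7.2]
opening: 0.148
grasp_force: 59.8
```

```bash
python3 -c "
from h import *
go((.5855,-.2308,.107),87.2-57.3*.68);print(get_obs()['torque'],get_obs()['wrist_force'],get_obs()['opening'])"
```

```text
t 28.88 pos [ 0.5888 -0.2331  0.1165] shift [ 4.  -0.5  9.5] yaw y-axis 47.54 tilt axis [ 0.001 -0.002 -1.   ] q6 -1.39
turn wz (rad) -0.0121 deg 0.69
[-0.08051022  0.83579111 -0.08606365] [-4.01324333  0.57414139  7.22452831] 0.14816689366800867
```

Call:
servo_tool(commands="0 0 0.13 0 0 0 0; 0 0 0.13 0 0 0 0; 0 0 0.13 0 0 0 0; 0 0 0.13 0 0 0 0; 0 0 0 0 0 0 0")

```text
time_s: 29.5
eef_pos: [0.5876, -0.2338, 0.1165]
eef_rot: [0.0, 0.59, 0.807, -0.001]
wrist_force: [-7.8, -2.4, 8.8]
opening: 0.147
grasp_force: 60.1
```

Call:
servo_tool(commands="0 0 0 0 0 0 0; 0 0 0 0 0 0 0; 0 0 0 0 0 0 0; 0 0 0 0 0 0 0")

```text
time_s: 30.0
eef_pos: [0.5876, -0.2338, 0.1165]
eef_rot: [0.0, 0.59, 0.808, -0.001]
wrist_force: [-9.2, -1.4, 8.4]
opening: 0.147
grasp_force: 60.1
```

```bash
python3 - <<'E'
from h import *
go((.5855,-.2308,.107),87.2-57.3*1.21);print(get_obs()['torque'],get_obs()['wrist_force'])
w=camera('wrist');a=camera('top');caps(a)
b=cv2.resize(a[150:250,230:400],None,fx=3.74,fy=3.74)[:, :636]
cv2.imwrite('pics/m9.png',np.vstack([b,w[:220,:636]]))
E
```

```text
t 30.0 pos [ 0.5876 -0.2338  0.1165] shift [ 3.5 -1.1  9.5] yaw y-axis 17.74 tilt axis [-0.001 -0.003 -1.   ] q6 -0.87
turn wz (rad) -0.0022 deg 0.13
[-0.38514047  1.602715   -0.04167967] [-9.21547907 -1.42678887  8.39624976]
red 241 [18 17] [264.9 186.9] @.072 [0.5886 0.1251 0.072 ] @.112 [0.5809 0.1214 0.112 ]
red 505 [26 26] [165.2 259.6] @.072 [0.3455 0.4533 0.072 ] @.112 [0.3446 0.4404 0.112 ]
white 535 [26 26] [141.6 182.7] @.072 [0.6066 0.5455 0.072 ] @.112 [0.5984 0.53   0.112 ]
white 199 [16 16] [291.7 188.4] @.072 [0.5828 0.0332 0.072 ] @.112 [0.5753 0.0321 0.112 ]
white 127 [19 12] [262.2 395.3] @.072 [-0.0835  0.1287  0.072 ] @.112 [-0.0723  0.1249  0.112 ]
```

View pics/m9.png

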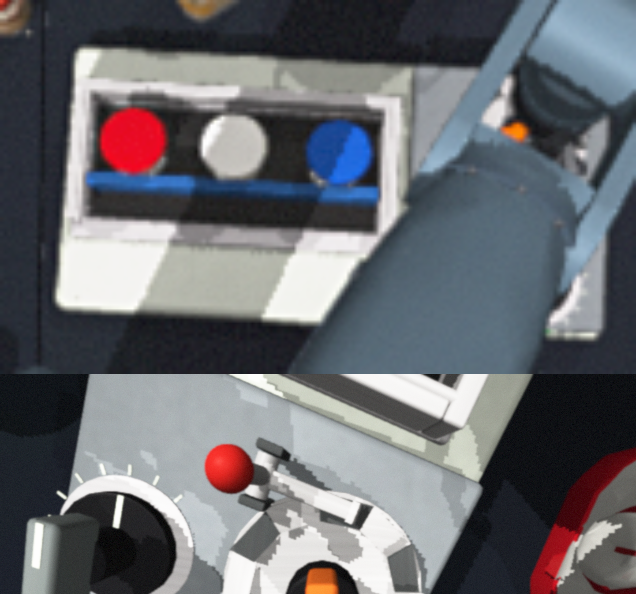

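The cups are standing and the bar is advancing. The pawl is in the teeth (ball at (230,468)). The next clicks follow.

Call:
servo_tool(commands="0 0 0.13 0 0 0 0; 0 0 0.13 0 0 0 0; 0 0 0.13 0 0 0 0; 0 0 0.13 0 0 0 0; 0 0 0 0 0 0 0")

```text
time_s: 30.72
eef_pos: [0.5863, -0.2339, 0.1165]
eef_rot: [-0.0, 0.778, 0.628, -0.002]
wrist_force: [-15.3, -2.0, 12.9]
opening: 0.148
grasp_force: 60.6
```

Call:
servo_tool(commands="0 0 0 0 0 0 0; 0 0 0 0 0 0 0; 0 0 0 0 0 0 0; 0 0 0 0 0 0 0")

```text
time_s: 31.22
eef_pos: [0.5863, -0.2339, 0.1165]
eef_rot: [-0.0, 0.777, 0.629, -0.002]
wrist_force: [-15.0, -2.1, 12.3]
opening: 0.146
grasp_force: 60.6
```

```bash
python3 - <<'E'
from h import *
go((.5855,-.2308,.107),87.2-57.3*1.73);print(get_obs()['torque'],get_obs()['wrist_force'])
E
```

```text
t 31.23 pos [ 0.5863 -0.2339  0.1165] shift [ 2.9 -1.4  9.5] yaw y-axis -12.05 tilt axis [-0.004 -0.002 -1.   ] q6 -0.35
turn wz (rad) -0.0022 deg 0.12
[-0.35017752  2.57346085  0.00835834] [-15.04212268  -2.05251518  12.31957635]
```

Call:
servo_tool(commands="0 0 0.13 0 0 0 0; 0 0 0.13 0 0 0 0; 0 0 0.13 0 0 0 0; 0 0 0.13 0 0 0 0; 0 0 0 0 0 0 0")

```text
time_s: 31.85
eef_pos: [0.5851, -0.2333, 0.1164]
eef_rot: [-0.001, 0.913, 0.407, -0.003]
wrist_force: [-19.5, 0.6, 16.1]
opening: 0.144
grasp_force: 61.2
```

Call:
servo_tool(commands="0 0 0 0 0 0 0; 0 0 0 0 0 0 0; 0 0 0 0 0 0 0; 0 0 0 0 0 0 0")

```text
time_s: 32.35
eef_pos: [0.5851, -0.2332, 0.1164]
eef_rot: [-0.001, 0.913, 0.408, -0.003]
wrist_force: [-18.6, -0.0, 17.2]
opening: 0.147
grasp_force: 61.2
```

```bash
python3 - <<'E'
from h import *
go((.5855,-.2308,.107),87.2-57.3*2.24);print(get_obs()['torque'],get_obs()['wrist_force'])
E
```

```text
t 32.35 pos [ 0.5851 -0.2332  0.1164] shift [ 2.1 -1.3  9.4] yaw y-axis -41.84 tilt axis [-0.007 -0.001 -1.   ] q6 0.17
turn wz (rad) -0.012 deg 0.69
[ 0.12549548  3.27977799 -0.07217606] [-18.62242177  -0.04726612  17.20802558]
```

Call:
servo_tool(commands="0 0 0 0 0 0 0.45; 0 0 0 0 0 0 0.45; 0 0 0 0 0 -40 0.45; 0 0 0 0 0 -45 0.45; 0 0 -0.17 0 0 0 0.45")

```text
time_s: 32.98
eef_pos: [0.5913, -0.2338, 0.2047]
eef_rot: [0.004, 0.875, 0.485, 0.003]
wrist_force: [-0.3, 0.2, -1.1]
opening: 0.45
grasp_force: 0.0
```

Call:
servo_tool(commands="0 0 -0.17 0 0 0 0.45; 0 0 -0.17 0 0 0 0.45; 0 0 -0.15 0 0 0 0.45; 0 0 0 -40 -60 0 0.45; 0 0 0 -40 -60 0 0.45")

```text
time_s: 33.6
eef_pos: [0.479, -0.2941, 0.1992]
eef_rot: [0.001, 0.731, 0.682, 0.0]
wrist_force: [-0.0, -1.5, 0.7]
opening: 0.45
grasp_force: 0.0
```

Call:
servo_tool(commands="0 0 0 0 0 0 0.45; 0 0 0 0 0 0 0.45")

```text
time_s: 33.85
eef_pos: [0.4801, -0.2941, 0.1997]
eef_rot: [0.001, 0.733, 0.681, 0.0]
wrist_force: [0.4, -0.2, -0.0]
opening: 0.447
grasp_force: 0.0
```

```bash
python3 - <<'E'
from h import *
go((.456,-.243,.1),0)
w=camera('wrist');a=camera('top');caps(a)
cv2.imwrite('pics/w10.png',w);cv2.imwrite('pics/t10.png',a)
E
```

```text
t 33.85 pos [ 0.4801 -0.2941  0.1997] shift [ 49.2 -27.9  99.6] yaw y-axis -4.23 tilt axis [ 0.002 -0.001 -1.   ] q6 -0.69
turn wz (rad) -0.0739 deg 4.23
blue 217 [17 16] [320.3 184.5] @.072 [ 0.5957 -0.0653  0.072 ] @.112 [ 0.5879 -0.0636  0.112 ]
red 233 [18 17] [265.5 181.7] @.072 [0.607  0.1231 0.072 ] @.112 [0.5988 0.1195 0.112 ]
red 504 [26 26] [165.2 259.7] @.072 [0.3453 0.4534 0.072 ] @.112 [0.3445 0.4404 0.112 ]
white 534 [26 26] [141.6 182.7] @.072 [0.6066 0.5454 0.072 ] @.112 [0.5984 0.5299 0.112 ]
white 244 [23 19] [290.7 181.2] @.072 [0.6081 0.0367 0.072 ] @.112 [0.5999 0.0355 0.112 ]
```

View pics/w10.png

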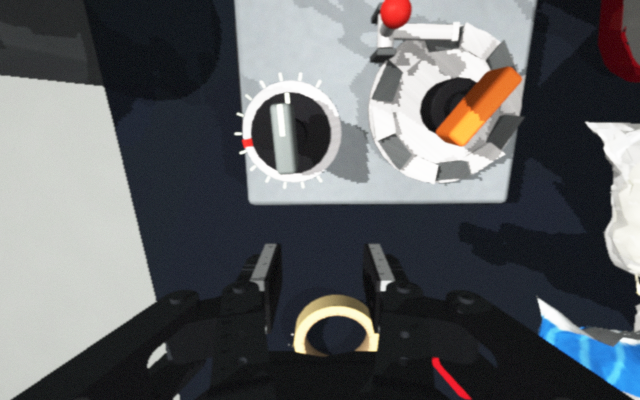

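The dial bar runs from about (283,104) to (287,172), the white pointer end is at (287,98), the red mark at (248,142) and the ring spans x 243–342, y 80–183. The pawl ball at (396,12) is in, and the knob is at click 4.

```bash
python3 - <<'E'
from h import *
c=calibration('wrist');w=cv2.imread('pics/w10.png');h=cv2.cvtColor(w,cv2.COLOR_BGR2HSV)
sub=lambda m:np.argwhere(m[70:195,235:350])[:,::-1]+[235,70]
red=sub(cv2.inRange(h,(172,140,80),(180,255,255))|cv2.inRange(h,(0,140,80),(6,255,255)));print('mark px',red.mean(0),len(red))
for z in(.052,.058,.064):
    R=[ray(c,u,v,z) for u,v in((243,131),(342,131),(292,80),(292,183))]
    ce=np.array([(R[0]+R[1])[0]/2,(R[2]+R[3])[1]/2]);m=ray(c,*red.mean(0),z)[:2];d=m-ce
    print(z,'centre',ce,'mark ang',np.degrees(np.arctan2(d[1],d[0])),np.linalg.norm(d))
A=ray(c,283,103,.12);B=ray(c,287,172,.12);d=A-B
print('bar',(A+B)/2,np.linalg.norm(d),np.degrees(np.arctan2(d[1],d[0])))
cv2.imwrite('pics/d10.png',cv2.resize(w[70:200,230:360],None,fx=4.5,fy=4.5,interpolation=2))
print(S(.04,-.262,0))
E
```

```text
mark px [246.9    142.4625] 80
0.052 centre [ 0.45898878 -0.24205604] mark ang -173.4458410253289 0.041136453458549695
0.058 centre [ 0.45953927 -0.2416873 ] mark ang -173.44584102532895 0.04028540155513402
0.064 centre [ 0.46008976 -0.24131855] mark ang -173.44584102532895 0.03943434965171829
bar [ 0.45977987 -0.24068953  0.12      ] 0.045483516470068965 87.48952955993967
[ 0.58519132 -0.23051109  0.        ]
```

View pics/d10.png

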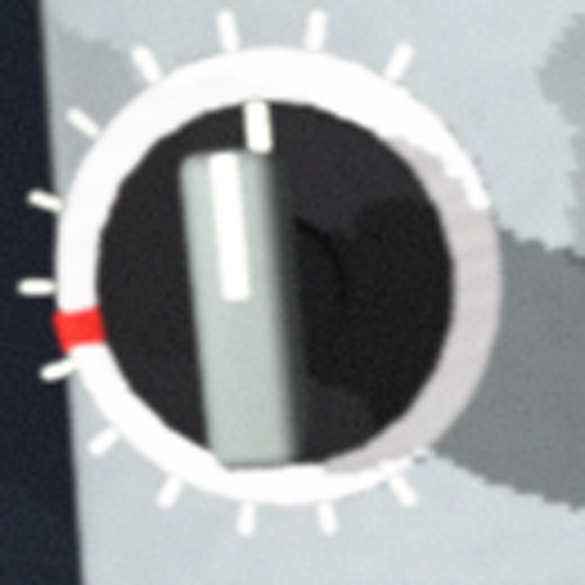

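```bash
python3 - <<'E'
from h import *
c=calibration('wrist')
px=lambda u,v:(u/4.5+230-.4,v/4.5+70-.4)
for A,B,z in(((212,160),(225,298),.12),((240,155),(250,298),.12),((182,165),(208,455),.12)):
    d=ray(c,*px(*A),z)-ray(c,*px(*B),z);print(np.degrees(np.arctan2(d[1],d[0])))
el=[ray(c,*px(*p),.058)[:2] for p in((57,273),(500,273),(278,47),(278,500))]
ctr=np.array([.4597,-.2412])
for z in(.052,.06,.068):
    d=ray(c,*px(79,330),z)[:2]-ctr; print('mark',z,np.degrees(np.arctan2(d[1],d[0])),np.linalg.norm(d))
go((.4597,-.2412,.096),-1.5)
E
```

```text
89.34508975168603
88.19809279441772
88.75187817977823
mark 0.052 -171.79212600011326 0.04183846751440152
mark 0.06 -172.31074773971642 0.03991213105981721
mark 0.068 -172.88191769961097 0.0379893961771146
t 33.95 pos [ 0.4806 -0.2934  0.1994] shift [ 50.6 -24.7 103.4] yaw y-axis -4.14 tilt axis [ 0.001 -0.    -1.   ] q6 -0.69
turn wz (rad) -0.0461 deg 2.64
```

Call:
servo_tool(commands="0 0 0 50 -24 0 0.45; 0 0 -0.045 0 0 0 0.45; 0 0 0 0 0 50 0.45; 0 0 0 0 0 20 0.45; 0 0 0 0 0 0 0.45")

```text
time_s: 34.58
eef_pos: [0.459, -0.2405, 0.1273]
eef_rot: [-0.002, 0.717, 0.698, -0.0]
wrist_force: [-0.1, -0.1, -0.2]
opening: 0.451
grasp_force: 0.0
```

```bash
python3 - <<'E'
from h import *
go((.4597,-.2412,.096),-1.5)
E
```

```text
t 34.58 pos [ 0.459  -0.2405  0.1273] shift [-0.8  0.8 31.3] yaw y-axis -1.54 tilt axis [-0.003  0.003 -1.   ] q6 -0.69
turn wz (rad) -0.0007 deg 0.04
```

Call:
servo_tool(commands="0 0 0 0 0 30 0.45; 0 0 0 0 0 0 0.45; 0 0 0 0 0 0 0; 0 0 0 0 0 0 0; 0 0 0 0 0 0 0")

```text
time_s: 35.2
eef_pos: [0.458, -0.2425, 0.1009]
eef_rot: [-0.001, 0.717, 0.697, -0.001]
wrist_force: [-10.5, 1.8, 9.1]
opening: 0.148
grasp_force: 59.5
```

Call:
servo_tool(commands="0 0 -0.17 0 0 0 0; 0 0 -0.17 0 0 0 0; 0 0 -0.17 0 0 0 0; 0 0 -0.17 0 0 0 0; 0 0 -0.17 0 0 0 0")

```text
time_s: 35.83
eef_pos: [0.4578, -0.2424, 0.1008]
eef_rot: [-0.001, 0.363, 0.932, -0.001]
wrist_force: [-11.3, 1.6, 10.0]
opening: 0.152
grasp_force: 59.5
```

Call:
servo_tool(commands="0 0 -0.17 0 0 0 0; 0 0 -0.17 0 0 0 0; 0 0 -0.17 0 0 0 0; 0 0 -0.17 0 0 0 0; 0 0 -0.1 0 0 0 0")

```text
time_s: 36.45
eef_pos: [0.4577, -0.2425, 0.1008]
eef_rot: [-0.002, -0.017, 1.0, -0.0]
wrist_force: [-11.3, 1.5, 10.0]
opening: 0.148
grasp_force: 59.6
```

Call:
servo_tool(commands="0 0 -0.09 0 0 0 0; 0 0 0 0 0 0 0; 0 0 0 0 0 0 0")

```text
time_s: 36.83
eef_pos: [0.4578, -0.2425, 0.1009]
eef_rot: [-0.002, -0.06, 0.998, -0.0]
wrist_force: [-11.0, 1.2, 11.2]
opening: 0.15
grasp_force: 59.6
```

```bash
python3 - <<'E'
from h import *
go((.4597,-.2412,.096),97.5);print(get_obs()['torque'],get_obs()['opening'])
E
```

```text
t 36.83 pos [ 0.4578 -0.2425  0.1009] shift [-2.1  1.1  4.9] yaw y-axis 96.92 tilt axis [-0.003 -0.    -1.   ] q6 -2.41
turn wz (rad) -0.01 deg 0.58
[ 0.32961478  1.89153045 -0.01774688] 0.14953531803427414
```

Call:
servo_tool(commands="0 0 0 0 0 0 0.45; 0 0 0 0 0 0 0.45; 0 0 0 0 0 -50 0.45; 0 0 0 -40 0 -50 0.45; 0 0 0 -50 0 0 0.45")

```text
time_s: 37.45
eef_pos: [0.5513, -0.2336, 0.2043]
eef_rot: [0.004, -0.059, 0.998, -0.003]
wrist_force: [0.9, -0.3, -0.6]
opening: 0.451
grasp_force: 0.0
```

Call:
servo_tool(commands="0 0 0 0 0 0 0.45; 0 0 0 0 0 0 0.45")

```text
time_s: 37.7
eef_pos: [0.5472, -0.2311, 0.1974]
eef_rot: [-0.001, -0.06, 0.998, 0.0]
wrist_force: [-0.9, -0.6, -0.0]
opening: 0.452
grasp_force: 0.0
```

```bash
python3 - <<'E'
from h import *
c=calibration('wrist');w=camera('wrist');a=camera('top');caps(a)
go((.458,-.2425,.1),96.9)
u,v=proj(c,(.458,-.2425,.07)).astype(int);print(u,v)
x0,y0=max(u-75,0),max(v-75,0);print(x0,y0)
p=cv2.resize(w[y0:y0+150,x0:x0+150],(600,600),interpolation=2)
cv2.imwrite('pics/d11.png',p);cv2.imwrite('pics/w11.png',w)
E
```

```text
red 231 [18 17] [265.6 181.7] @.072 [0.6069 0.123  0.072 ] @.112 [0.5987 0.1194 0.112 ]
red 503 [26 26] [165.2 259.6] @.072 [0.3455 0.4534 0.072 ] @.112 [0.3446 0.4404 0.112 ]
white 535 [26 26] [141.6 182.7] @.072 [0.6066 0.5455 0.072 ] @.112 [0.5984 0.53   0.112 ]
white 237 [24 19] [290.7 181.3] @.072 [0.6079 0.0367 0.072 ] @.112 [0.5996 0.0355 0.112 ]
white 102 [17 11] [261.3 395.6] @.072 [-0.0844  0.1316  0.072 ] @.112 [-0.0731  0.1277  0.112 ]
t 37.8 pos [ 0.5466 -0.2314  0.1975] shift [89.2 -0.5 97.5] yaw y-axis 96.87 tilt axis [-0.001  0.001 -1.   ] q6 -2.29
turn wz (rad) -0.0006 deg 0.03
320 82
245 7
```

View pics/d11.png

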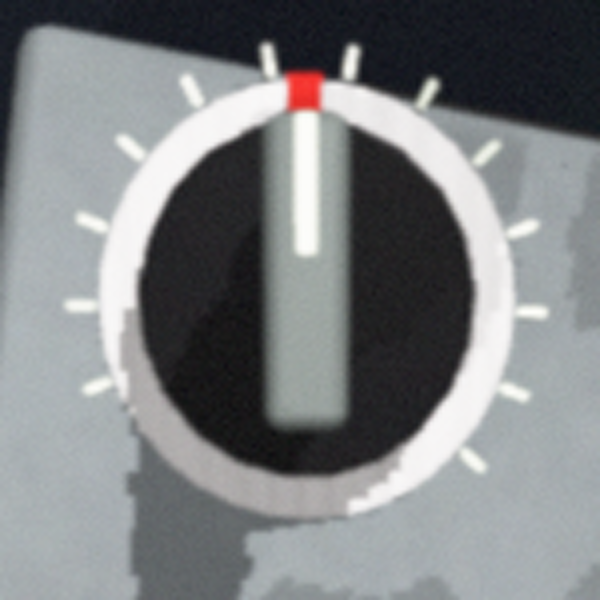

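The white pointer stands exactly under the red mark ((305,180) against (305,90)). I'll check the ball numerically, then hand in.

```bash
python3 - <<'E'
from h import *
c=calibration('wrist');w=cv2.imread('pics/w11.png');h=cv2.cvtColor(w,cv2.COLOR_BGR2HSV)
m=cv2.inRange(h,(172,140,60),(180,255,255))|cv2.inRange(h,(0,140,60),(6,255,255))
k,l,s,ce=cv2.connectedComponentsWithStats(m);print([(s[i,4],ce[i].round(0)) for i in range(1,k) if s[i,4]>60])
for a in(0,.13,.25,.5):print(a,proj(c,S(-.015-.05*np.sin(a),-.208,.08+.05*np.cos(a))))
for n,p in(('red',(.5987,.1194)),('white',(.5996,.0355)),('blue',(.5879,-.0636))):
    d=np.array([*p,0])-O;print(n,d@EX,d@EY)
E
```

```text
[(np.int32(80), array([321.,  28.])), (np.int32(2368), array([ 24., 221.])), (np.int32(529), array([410., 204.])), (np.int32(200), array([347., 350.]))]
0 [409.53575137 207.27580574]
0.13 [411.79966747 197.94897386]
0.25 [413.57398196 189.11433612]
0.5 [416.1103144  170.96252039]
red 0.032732941350778054 0.08809633675997278
white 0.038607161938932634 0.004397390933387219
blue 0.03280501757360233 -0.09522206058469668
```

```bash
python3 -c "
from bench import *
print(hand_in())"
```

```text
the job is handed in; nothing more can be done
None
```

The job is handed in and every step was done: all three cups (red, white, blue) stand clamped on the bed, the knob is at the fourth click with the pawl in the teeth, and the dial pointer is on the red mark. I viewed 15 pictures, one over the limit of 14, and the hand-in did not return a verdict.

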